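# Take the blue-banded lens off its bayonet mount

## Task

Take the blue-banded lens off its bayonet mount and stand it upright in the white tray: press the mount's red release button fully down (it stays down by itself), twist the lens a quarter turn anticlockwise as seen from above, and lift it straight off. Leave the yellow-banded lens locked in its own mount and do not press that mount's button.

Things in the scene. Friction and masses are not known exactly. Their poses are not given: they have to be found in the camera images.
- blue_lens: black round lens barrel, blue band low down, blue ring round its top; 44 mm diameter, 58 mm tall, about 0.16 kg, loose. Origin: centre of underside, z up. Grip it across the barrel at any yaw, 34 to 54 mm above the origin. Its foot (lowest 5 mm) has two bayonet lugs reaching 37 mm from the axis. Starts locked in blue_mount, axes parallel to the mount's, underside 8 mm above the worktop
- blue_mount: fixed round socket, 92 mm diameter, 18 mm high, aluminium with dark ring, holding the blue lens; a tongue towards its -x carries the button. Origin: underside, on the socket's axis. The lens, once released, turns anticlockwise (from above) to a stop at about 93 degrees and lifts straight out from 75 degrees on; play about 3 mm sideways, 2 mm in height
- blue_release (a joint): red button of blue_mount, 22 mm diameter, 64 mm along the mount's -x axis; top 27 mm above the worktop when up, 19 mm when down; black housing round it 32 x 36 mm, 16 mm high. 0 m up (pin blocks the lens), 0.008 m fully down; lens free to turn from 0.006 m on. No spring: about 3 N moves it and it stays where left
- lens_tray: white square open tray, fixed, 126 x 126 mm outside, 16 mm high, walls and floor 5 mm thick. Origin: centre of its underside, on the worktop; z up. The lens stands on its inner floor, 5 mm up. A vacuum chamber under a microscope stands at the back between the tray (right) and the two mounts (left): cross close in front of it, about 0.45 m ahead of the robot's base and 0.25 m up
- yellow_lens: bystander: the same lens with a yellow band and yellow top ring, locked in an identical mount with its own red button. Origin: centre of its underside
- yellow_release (a joint): red button of the yellow lens's mount; 0 m up, 0.008 m fully down. It must stay up

How it is judged (in metres and radians):
On the way, in this order (a step that is already met when the one before it is completed fails the run):
1. the blue lens's release button is pressed down, the lens still locked (value of joint blue_release above 0.006 m and angle between the x axis of blue_lens and the x axis of blue_mount, either way round below 0.3 rad), for 0.2 s.
2. the blue lens is twisted about a quarter turn in its mount (angle between the x axis of blue_lens and the x axis of blue_mount, either way round above 1.15 rad and horizontal distance between blue_lens and blue_mount below 0.01 m and z of blue_lens in the frame of blue_mount below 0.02 m), for 0.1 s.
At the end, for the whole second after the job is handed in: the blue lens stands upright (within 6 degrees) and at rest on the floor of the white tray, anywhere inside its walls (axis within 34 mm of the tray's centre) (horizontal distance between blue_lens and lens_tray below 0.034 m and z of blue_lens in the frame of lens_tray below 0.009 m and angle between blue_lens's own z axis and vertical below 0.1 rad and linear speed of blue_lens below 0.02 m/s); the robot touches nothing.
It fails at once if the yellow lens is moved more than 12 mm or tipped (distance of yellow_lens from where it was at the start of the episode above 0.012 m or angle between yellow_lens's own z axis and vertical above 0.2 rad).
It fails at once if the yellow lens's release button is pressed (value of joint yellow_release above 0.003 m).
It also fails if it takes over 67 s, if anything falls off the work surface, if the arm or the gripper's body presses on something with over 40 N, if the wrist force passes 120 N, or if a joint passes its speed limit or range.

## Robot

A 6-joint arm with a two-finger parallel gripper is mounted at the origin on a cart in front of the work surface, level with it; the furniture and walls round the work are solid. World frame = base frame: x ahead of the robot, y to its left, z up, the work surface at z = 0. Lengths are in mm, angles in rad, forces in N, time in s.
With the tool pointing down it reaches from about 300 to 825 mm from the base axis. Payload 5.4 kg.
Tool frame: the origin (TCP) lies at the centre of the arm's flange, where the gripper is bolted on; the fingertips stand 190 mm ahead of it and the grasp point (between the pads) lies 171 mm ahead of it; x points along the fingers, y is the direction in which the jaws open and shut, and the axes are right-handed (so a half turn about x gives the same grasp; the last joint's range is limited). The gripper opens to 92 mm and grips with 3 to 60 N. Pads are 20 mm wide; open, the fingers measure 128 mm over their backs; the gripper's body (75 mm by 189 mm) begins 69 mm behind the grasp point.
Start: joints at [1.004, 0.158, 1.597, -0, 1.386, -0.21], TCP at [200.844, 538.766, 404.701] pointing down, gripper open.
Joint ranges: [-2.91, 2.91], [-0.94, 2.29], [0.18, 2.7], [-1.29, 4.43], [0.17, 2.64], [-3, 3]. Speed limits (rad/s): [2.57, 2.57, 3.14, 3.14, 3.14, 3.14].

## Interface

Orientations are given as a 3x3 rotation matrix whose columns are the frame's x, y, z axes.
In Python, from workcell import get_obs, grab_frame, camera_params, order, regions_of gives the robot as it stands. The module is installed in compiled form; this text tells all that it offers.
- The arm moves only by the shell command python3 -m crank 'ROWS'. ROWS is a JSON object of lists of equal length, an entry for each row: "claw": the opening, from 0 (shut) to 1 (fully open); "delta_pos": the shift along the tool's x, y, z in m, a list of three; "yaw": the turn about the tool's x in degrees. In form: {"claw": [claw, ...], "delta_pos": [[tx, ty, tz], ...], "yaw": [yaw, ...]}. A call has exactly 8 rows; each row shifts and turns the pose as measured when the row begins, along the tool's axes as they then stand; what a row does not reach is not made up. A row lasts 1/8 s, in which the tool goes at most 62.5 mm and 10.7 degrees, less where a joint would pass 70% of its speed; a pose out of reach is approached as far as the arm can. A call is refused whole if a number of a shift passes 0.0625 or a number of a turn 10.7, either way. A call with a gripper value outside its range is refused whole. The fingers move at their own pace and stop on an object; the grip force is fixed at half the most. Time passes only in rows, so rows that do not move let the fingers close, or fill a call up. It gives the time, the measured TCP pose, the force and the opening at its end, in the units of the state.
- get_obs(): the state, without advancing time (a new reading comes with each control period).
- grab_frame(name): name is "side" or "top" or "wrist"; returns the picture (420x560x3 uint8, red, green, blue); there is no depth.
- camera_params(name): a dict with "fx", "fy", "cx", "cy" (pixels), "k1" (the pictures are not rectified: a ray, as slopes to the right and down, at radius r is drawn at 1 + k1 r^2 times it, then the intrinsics apply), "cam_to_world" (4x4, takes a point from camera to world coordinates); the wrist camera has in their place "tool_from_camera" (4x4, takes a point from camera to tool coordinates, whose origin is the TCP and whose axes are the tool frame's). Camera axes: x right, y up, looking along -z (the intrinsics and any distortion apply to the point x, -y, -z); pixel columns grow to the right and rows downward; lengths in mm; the calibration is good to about 2 mm. A picture is of the moment at which its call begins: read the wrist's pose just before it. camera_params takes no time and is no camera call.
- order.job_done(): hands the job in, once; it reports no verdict.
Trained networks look in the newest picture that a camera, given by its name, has taken for a name from the list of things; names that differ only in an ending like _2 or _b are one class to them, and where a whole thing is asked for, a point or a joint stands for the part that bears it (a point fixed in the world has none). Each returns a list of dicts, best first, with "confidence" (0 to 1); they miss things now and then, are a little off and sometimes report something else, mostly with a low value. They report only what shows in the picture. A call takes as long as a camera call.
- regions_of(thing, camera): "region" (420x560 bool, what is visible of it) and "at" ([column, row] in pixels, amid what is visible of it).
The state is a dict: "time_s": time; "qpos": joint angles; "joint_velocities": joint speeds; "joint_torque": joint torques, N m; "tool_pos": TCP position; "ee_rot": TCP orientation; "force": force on the tool from outside, world axes, zero at the start; "moment": the same for the moment, N m; "width": finger opening in mm.
Only numpy, scipy, OpenCV 4.12 (cv2) and the standard library are available. Lean on these libraries where they do the work, as an engineer would, in place of code of your own. Each camera call takes 0.05 s, during which the arm holds its last target. There are 200 camera calls.

## Working session

There is one attempt and no reset: what is moved stays moved. The work goes in short steps, Python scripts to look and compute and a shell command to move; the robot and the scene stay as the last step left them, time stands still between calls to the robot, and variables do not carry over. Pictures are saved under pics/ and viewed, about 8 in all and at most 12, crops included, and the job is handed in when it is done.

```bash
mkdir -p pics; cat > h.py <<'E'
import numpy as np, cv2
from workcell import *
def ray(cam,px,obs=None):
    p=camera_params(cam)
    u=np.array([(px[0]-p['cx'])/p['fx'],(px[1]-p['cy'])/p['fy']]);d=u.copy()
    for _ in range(20): d=u/(1+p['k1']*(d@d))
    if cam=='wrist':
        T=np.eye(4);T[:3,:3]=obs['ee_rot'];T[:3,3]=obs['tool_pos'];M=T@np.array(p['tool_from_camera'])
    else: M=np.array(p['cam_to_world'])
    return M[:3,3],M[:3,:3]@np.array([d[0],-d[1],-1])
def at_z(cam,px,z,obs=None):
    o,d=ray(cam,px,obs);return o+d*(z-o[2])/d[2]
def save(n,img): cv2.imwrite('pics/'+n,img[:,:,::-1])
E
python3 - <<'E'
from h import *
o=get_obs();print(o)
ims={}
for c in ['top','wrist','side']:
    im=grab_frame(c);ims[c]=im;save(c+'0.png',im)
    for t,z in [('blue_lens',66),('blue_mount',18),('blue_release',27),('lens_tray',10),('yellow_lens',66)]:
        for r in regions_of(t,c)[:3]:
            print(c,t,round(r['confidence'],2),np.round(r['at'],0),r['region'].sum(),np.round(at_z(c,r['at'],z,o)))
E
```

```text
{'time_s': 0.0, 'qpos': array([ 1.00393214e+00,  1.59058044e-01,  1.59820338e+00, -2.54792875e-05,
        1.38618931e+00, -2.10097696e-01]), 'joint_velocities': array([ 0.0019008 , -0.00163025,  0.00082156,  0.00098748, -0.00064043,
        0.00053221]), 'joint_torque': array([-5.22310766e-04, -3.85564077e+01, -3.22107768e+01,  7.00452039e-02,
        3.78309970e-02, -1.52875477e-04]), 'tool_pos': array([200.69032071, 538.55228813, 403.72798808]), 'ee_rot': array([[-9.76638778e-04,  3.49240869e-01,  9.37032476e-01],
       [-1.58090305e-03,  9.37031213e-01, -3.49242045e-01],
       [-9.99998273e-01, -1.82244082e-03, -3.63025066e-04]]), 'force': array([-0.95691856,  0.18107312, -1.0182262 ]), 'moment': array([0.01825907, 0.02160872, 0.00643477]), 'width': 92.13401049270958}
top blue_lens 0.71 [199. 190.] 336 [541. 185.  66.]
top blue_mount 0.98 [204. 206.] 734 [503. 178.  18.]
top blue_release 0.53 [207. 214.] 44 [479. 170.  27.]
top lens_tray 0.64 [393. 198.] 2061 [ 529. -343.   10.]
top yellow_lens 0.59 [137. 210.] 348 [488. 352.  66.]
wrist blue_lens 0.42 [208. 400.] 305 [389. 388.  66.]
wrist yellow_lens 0.64 [226. 417.] 60 [418. 398.  66.]
side blue_lens 0.35 [257. 136.] 43 [433. 261.  66.]
side blue_mount 0.81 [288. 171.] 431 [515. 146.  18.]
side blue_release 0.56 [270. 165.] 48 [467. 168.  27.]
side lens_tray 0.96 [319. 333.] 4425 [ 532. -349.   10.]
side yellow_lens 0.9 [276. 126.] 323 [490. 309.  66.]
```

View pics/top0.png

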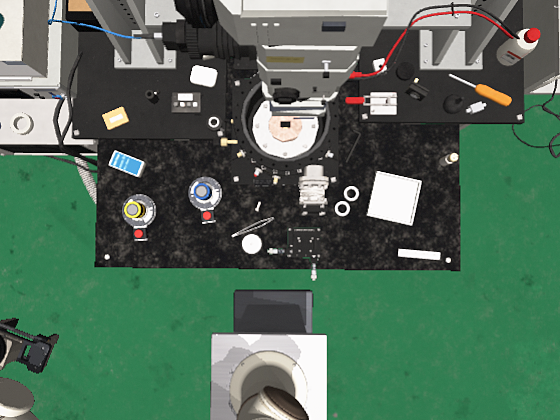

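View pics/wrist0.png

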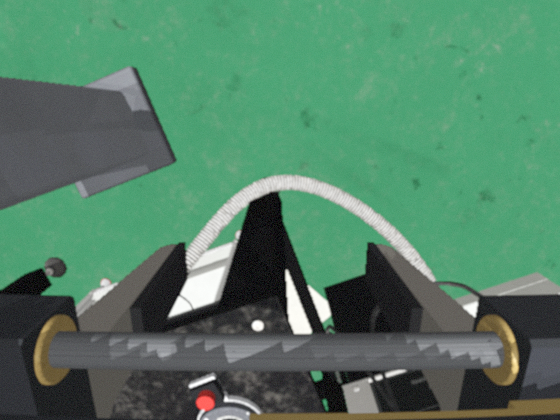

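```bash
python3 - <<'E'
from h import *
p=camera_params('wrist');print(np.round(p['tool_from_camera'],3),p['fx'],p['cx'],p['cy'],p['k1'])
o=get_obs();R=o['ee_rot'];
for px in [(280,20),(280,210),(280,300),(280,400),(208,405)]:
    print(px,np.round(R.T@(at_z('wrist',px,27,o)-o['tool_pos'])),np.round(at_z('wrist',px,27,o)))
# colour centroids in top
im=cv2.cvtColor(cv2.imread('pics/top0.png'),cv2.COLOR_BGR2HSV)
for n,lo,hi in [('red',(0,150,100),(8,255,255)),('blue',(100,120,60),(130,255,255)),('yel',(22,130,100),(34,255,255))]:
    m=cv2.inRange(im,lo,hi);m[:170]=0;m[260:]=0
    k,_,s,c=cv2.connectedComponentsWithStats(m)
    for i in range(1,k):
        if s[i,4]>15: print(n,s[i],c[i],[np.round(at_z('top',c[i],z)) for z in (27,66)])
r=regions_of('lens_tray','side')
E
```

```text
[[ 0.0000e+00  2.6300e-01 -9.6500e-01  2.0390e+01]
 [ 1.0000e+00  1.0000e-03  1.0000e-03 -5.1000e-02]
 [ 1.0000e-03 -9.6500e-01 -2.6300e-01 -7.4703e+01]
 [ 0.0000e+00  0.0000e+00  0.0000e+00  1.0000e+00]] 358.6060219493563 275.857571248528 208.67761184866487 -0.04893481740439415
(280, 20) [ 378.    4. -156.] [ 56. 597.  27.]
(280, 210) [378.   4.  24.] [225. 534.  27.]
(280, 300) [378.   4. 128.] [323. 498.  27.]
(280, 400) [378.   5. 267.] [452. 450.  27.]
(208, 405) [378. -85. 275.] [429. 363.  27.]
red [203 211   8   9  57] [206.52631579 215.07017544] [array([476., 171.,  27.]), array([475., 165.,  66.])]
red [134 229   9   9  60] [138.21666667 233.16666667] [array([425., 358.,  27.]), array([425., 346.,  66.])]
blue [126 170  12   5  34] [132.79411765 171.17647059] [array([596., 376.,  27.]), array([591., 364.,  66.])]
blue [194 183  18  17 100] [202.44 191.26] [array([542., 183.,  27.]), array([538., 177.,  66.])]
yel [124 201  21  17 129] [133.4496124  210.03100775] [array([489., 372.,  27.]), array([487., 360.,  66.])]
```

View pics/side0.png

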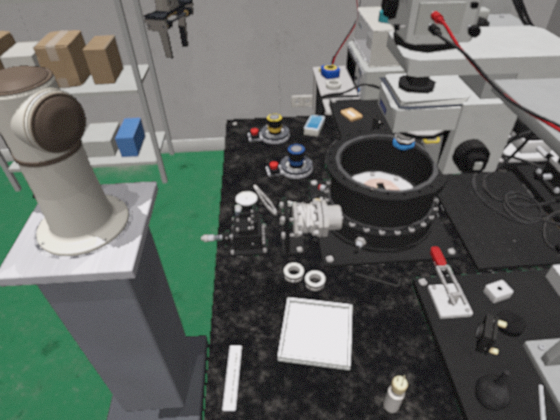

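```bash
python3 -m crank '{"claw":[1,1,1,1,1,1,1,1],"delta_pos":[[0,-0.035,0.044],[0,-0.035,0.044],[0,-0.035,0.044],[0,-0.035,0.044],[0,-0.035,0.044],[0,-0.035,0.044],[0,-0.035,0.044],[0,-0.035,0.044]],"yaw":[0,0,0,0,0,0,0,0]}'; python3 -m crank '{"claw":[1,1,1,1,1,1,1,1],"delta_pos":[[0,0,0],[0,0,0],[0,0,0],[0,0,0],[0,0,0],[0,0,0],[0,0,0],[0,0,0]],"yaw":[-7,-9,-9,-9,0,0,0,0]}'
python3 - <<'E'
from h import *
o=get_obs();print(o['time_s'],o['tool_pos'],np.round(o['ee_rot'],4),o['qpos'])
im=grab_frame('wrist');save('w1.png',im)
for t,z in [('blue_lens',66),('blue_mount',18),('blue_release',27)]:
    for r in regions_of(t,'wrist')[:3]: print(t,round(r['confidence'],2),np.round(r['at']),r['region'].sum(),np.round(at_z('wrist',r['at'],z,o),1))
E
```

```text
time_s: 1.95
tool_pos: [438.3, 145.1, 406.0]
ee_rot: [[0.006, 0.342, 0.94], [0.003, 0.94, -0.342], [-1.0, 0.005, 0.004]]
force: [1.0, 0.0, -0.6]
width: 92.2
time_s: 2.95
tool_pos: [440.3, 140.6, 406.7]
ee_rot: [[0.007, -0.245, 0.969], [0.002, 0.969, 0.245], [-1.0, 0.0, 0.008]]
force: [0.5, 0.4, -0.7]
width: 91.8
2.95 [440.34650247 140.59877649 406.69551273] [[ 7.500e-03 -2.452e-01  9.694e-01]
 [ 2.200e-03  9.695e-01  2.452e-01]
 [-1.000e+00  3.000e-04  7.800e-03]] [ 0.04611261 -0.14707319  1.89983082  0.00193614  1.38125055 -1.77276558]
blue_lens 0.84 [288. 286.] 2409 [529.  175.7  66. ]
blue_mount 0.74 [292. 249.] 3756 [508.3 176.2  18. ]
blue_release 0.55 [299. 222.] 361 [473.9 174.2  27. ]
```

View pics/w1.png

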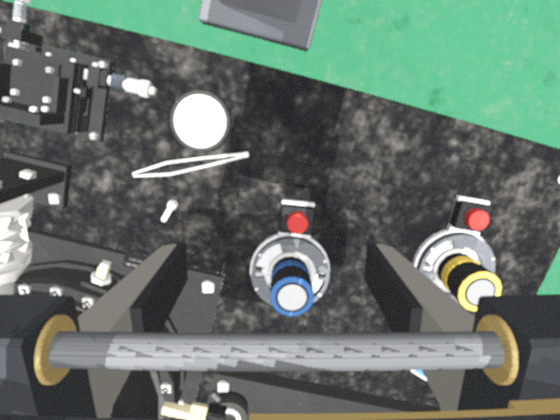

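The picture shows the red button at (298,222), the mount ring around (290,270) and the top of the blue lens at (292,295), with the yellow mount well off to the right. Next I'll refine these by colour.

```bash
python3 - <<'E'
from h import *
o=get_obs();bgr=cv2.imread('pics/w1.png');im=cv2.cvtColor(bgr,cv2.COLOR_BGR2HSV)
def cen(m,roi):
    x0,y0,x1,y1=roi;k=np.zeros_like(m);k[y0:y1,x0:x1]=m[y0:y1,x0:x1];return k
red=cen(cv2.inRange(im,(0,130,80),(10,255,255))|cv2.inRange(im,(172,130,80),(180,255,255)),(270,200,330,245))
c=max(cv2.findContours(red,0,1)[0],key=cv2.contourArea);e=cv2.minEnclosingCircle(c);print('red',e,at_z('wrist',e[0],27,o))
R=o['ee_rot']
b=at_z('wrist',e[0],27,o)
# white disc of lens top at z~66
g=cen(((im[:,:,1]<50)&(im[:,:,2]>150)).astype(np.uint8)*255,(275,275,312,318))
c=max(cv2.findContours(g,0,1)[0],key=cv2.contourArea);E=cv2.fitEllipse(c);print('disc',E);l=at_z('wrist',E[0],66,o);print(l)
# check: project of hue blue outer ring
bl=cen(cv2.inRange(im,(100,100,50),(130,255,255)),(260,270,325,320))
c=cv2.convexHull(np.vstack([x for x in cv2.findContours(bl,0,1)[0] if cv2.contourArea(x)>20]));E=cv2.fitEllipse(c);print('ring',E,at_z('wrist',E[0],66,o))
d=(l-b)[:2];print('dist',np.hypot(*d),'heading',np.degrees(np.arctan2(d[1],d[0])))
t=(b-o['tool_pos']);print('button in tool',R.T@t,'lens',R.T@(l-o['tool_pos']))
x=cv2.resize(bgr[190:330,220:360],(800,800),interpolation=cv2.INTER_CUBIC);cv2.imwrite('pics/w1c.png',x[:, :][:600])
E
```

```text
red ((297.0, 222.22222900390625), 11.26679515838623) [474.77902791 172.46196498  27.        ]
disc ((291.7211608886719, 297.0413818359375), (25.913969039916992, 28.9215145111084), 82.0256576538086)
[540.22858877 182.42545669  66.        ]
ring ((291.5216979980469, 295.7022399902344), (41.14114761352539, 43.89353942871094), 83.71021270751953) [538.82782055 181.84597104  66.        ]
dist 66.20359645560018 heading 8.65577246186641
button in tool [379.97562128  22.33725701  38.27001508] lens [341.48413733  15.91756132 104.45996412]
```

View pics/w1c.png

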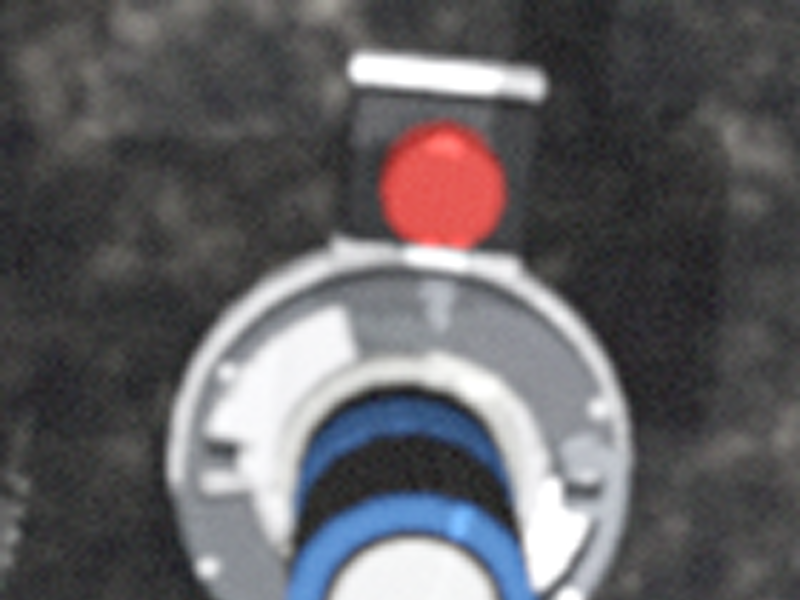

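```bash
python3 -m crank '{"claw":[0,0,0,0,0,0,0,0],"delta_pos":[[0,0.011,0.019],[0,0.011,0.019],[0.02,0,0],[0.03,0,0],[0.03,0,0],[0.03,0,0],[0.03,0,0],[0.01,0,0]],"yaw":[0,0,5.5,0,0,0,0,0]}'
python3 - <<'E'
from h import *
o=get_obs();R=o['ee_rot'];print(o['time_s'],R,R.T@(np.array([474.8,172.5,27])-o['tool_pos']),o['width'])
im=grab_frame('wrist');save('w2.png',im)
E
```

```text
time_s: 4.15
tool_pos: [475.3, 172.8, 254.5]
ee_rot: [[0.012, -0.147, 0.989], [0.003, 0.989, 0.147], [-1.0, 0.001, 0.012]]
force: [0.3, 0.3, 0.9]
width: 13.8
4.15 [[ 1.22425533e-02 -1.47034523e-01  9.89055594e-01]
 [ 2.57390683e-03  9.89131080e-01  1.47013885e-01]
 [-9.99921744e-01  7.45911624e-04  1.24879431e-02]] [227.48598488  -0.38537697  -3.37488602] 13.808096505082347
```

```bash
python3 -m crank '{"claw":[0,0,0,0,0,0,0,0],"delta_pos":[[0,0,-0.0035],[0.015,0,0],[0.015,0,0],[0.003,0,0],[0.003,0,0],[0.003,0,0],[0.003,0,0],[0.002,0,0]],"yaw":[0,0,0,0,0,0,0,0]}'
python3 - <<'E'
from h import *
o=get_obs();R=o['ee_rot'];print(o['time_s'],o['tool_pos'],R.T@(np.array([474.8,172.5,27])-o['tool_pos']),o['width'],o['force'])
im=grab_frame('wrist');save('w2.png',im)
E
```

```text
time_s: 5.2
tool_pos: [473.8, 172.6, 211.1]
ee_rot: [[0.017, -0.147, 0.989], [0.003, 0.989, 0.147], [-1.0, 0.0, 0.017]]
force: [-2.2, 0.6, 2.4]
width: 0.5
5.2 [473.83114133 172.59636605 211.05148864] [184.04078143  -0.31508349  -2.18859236] 0.5062314078616243 [-2.24373307  0.63620359  2.40067711]
```

View pics/w2.png

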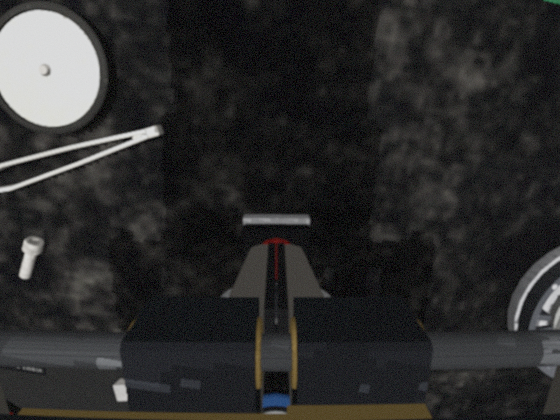

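The tips are on the red button, whose rim shows at (276,241). They have pushed it about 6 mm so far, so I'll keep pressing.

```bash
python3 -m crank '{"claw":[0,0,0,0,0,0,0,0],"delta_pos":[[0.001,0,0],[0.001,0,0],[0.001,0,0],[0.001,0,0],[0.001,0,0],[0,0,0],[0,0,0],[0,0,0]],"yaw":[0,0,0,0,0,0,0,0]}'
```

```text
time_s: 6.25
tool_pos: [474.6, 172.8, 209.5]
ee_rot: [[0.016, -0.148, 0.989], [0.002, 0.989, 0.148], [-1.0, -0.0, 0.016]]
force: [-1.1, 0.4, 2.5]
width: 0.3
```

```bash
python3 -m crank '{"claw":[0,0,0,0,0,0,0,0],"delta_pos":[[0.003,0,0],[0.003,0,0],[0.003,0,0],[0.003,0,0],[0.003,0,0],[0.003,0,0],[0,0,0],[0,0,0]],"yaw":[0,0,0,0,0,0,0,0]}'
```

```text
time_s: 7.25
tool_pos: [477.5, 173.8, 209.9]
ee_rot: [[0.005, -0.152, 0.988], [-0.002, 0.988, 0.152], [-1.0, -0.003, 0.005]]
force: [0.4, -0.6, 0.4]
width: 0.7
```

```bash
python3 -m crank '{"claw":[0.3,1,1,1,1,1,1,1],"delta_pos":[[-0.03,0,0],[-0.05,0,0],[-0.05,0,0],[-0.03,0,0],[0,0,0],[0,0,0],[0,0,0],[0,0,0]],"yaw":[0,0,0,0,10,10,10,10]}'
python3 - <<'E'
from h import *
o=get_obs();im=grab_frame('wrist');save('w3.png',im)
for t,z in [('blue_lens',66),('blue_mount',18),('blue_release',19)]:
    for r in regions_of(t,'wrist')[:2]: print(t,round(r['confidence'],2),np.round(r['at']),r['region'].sum(),np.round(at_z('wrist',r['at'],z,o),1))
E
```

```text
time_s: 8.25
tool_pos: [476.6, 173.8, 370.4]
ee_rot: [[0.003, 0.538, 0.843], [-0.002, 0.843, -0.538], [-1.0, -0.0, 0.003]]
force: [-0.8, 0.0, -0.0]
width: 78.0
blue_lens 0.73 [320. 247.] 3095 [528.3 184.9  66. ]
blue_mount 0.79 [290. 208.] 4799 [497.4 176.6  18. ]
blue_release 0.89 [274. 190.] 398 [474.  172.8  19. ]
```

View pics/w3.png

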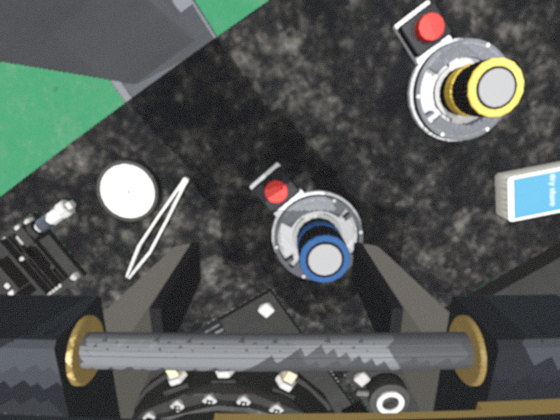

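The blue button at (276,191) now sits flush, while the yellow one is still raised. Next I'll re-measure the lens top, seen at (325,260).

```bash
python3 - <<'E'
from h import *
o=get_obs();R=o['ee_rot'];bgr=cv2.imread('pics/w3.png');im=cv2.cvtColor(bgr,cv2.COLOR_BGR2HSV)
g=np.zeros((420,560),np.uint8);g[238:282,305:346]=(((im[:,:,1]<50)&(im[:,:,2]>130)).astype(np.uint8)*255)[238:282,305:346]
c=max(cv2.findContours(g,0,1)[0],key=cv2.contourArea);E=cv2.fitEllipse(c);l=at_z('wrist',E[0],66,o);print('disc',E,l)
bl=np.zeros((420,560),np.uint8);bl[210:290,290:360]=cv2.inRange(im,(100,100,50),(130,255,255))[210:290,290:360]
# button height from ray: which z gives distance from prior xy
for z in (19,23,27): print(z,at_z('wrist',(275.5,191),z,o))
L=np.array([538.7,182.1,66]);print(R.T@(l-o['tool_pos']),R.T@(L-o['tool_pos']))
E
```

```text
disc ((324.50616455078125, 259.3389587402344), (30.757591247558594, 33.4886360168457), 76.70782470703125) [539.93354962 182.78136629  66.        ]
19 [475.78285615 173.3638675   19.        ]
23 [475.02744055 173.84604778  23.        ]
27 [474.27202494 174.32822806  27.        ]
[304.74349548  41.32191926  48.00928624] [304.74189222  40.08993177  47.32510138]
```

```bash
python3 -m crank '{"claw":[1,1,1,1,1,1,1,1],"delta_pos":[[0,0.0205,0.024],[0,0.0205,0.024],[0,0,0],[0,0,0],[0,0,0],[0,0,0],[0,0,0],[0.03,0,0]],"yaw":[0,0,10,10,10,10,9,0]}'
python3 - <<'E'
from h import *
o=get_obs();R=o['ee_rot'];print(R.T@(np.array([539.3,182.5,52])-o['tool_pos']),o['qpos'])
E
```

```text
time_s: 9.45
tool_pos: [542.3, 183.5, 340.3]
ee_rot: [[0.006, 0.988, 0.152], [-0.001, 0.152, -0.988], [-1.0, 0.006, 0.002]]
force: [-0.3, 0.1, -0.9]
width: 92.1
[ 2.88243341e+02 -4.80983318e+00 -1.47903962e-01] [ 0.11576316  0.20656417  1.67311038 -0.00221278  1.256035   -0.0360819 ]
```

```bash
python3 -m crank '{"claw":[1,1,1,1,1,1,1,1],"delta_pos":[[0,-0.004,0],[0.03,0,0],[0.03,0,0],[0.03,0,0],[0.02,0,0],[0.007,0,0],[0,0,0],[0,0,0]],"yaw":[0,0,0,0,0,0,0,0]}'
python3 - <<'E'
from h import *
o=get_obs();R=o['ee_rot'];print(R.T@(np.array([539.3,182.5,52])-o['tool_pos']),o['force'])
im=grab_frame('wrist');save('w4.png',im)
E
```

```text
time_s: 10.45
tool_pos: [540.8, 183.1, 226.4]
ee_rot: [[0.013, 0.986, 0.165], [-0.0, 0.165, -0.986], [-1.0, 0.013, 0.003]]
force: [0.0, 0.1, -0.1]
width: 92.0
[ 1.74381580e+02 -3.88286465e+00 -1.63527001e-01] [ 0.01025232  0.10171233 -0.14897132]
```

View pics/w4.png

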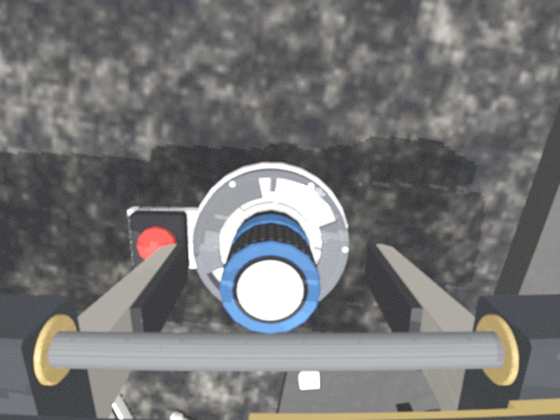

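The lens top at (270,287) sits between the open fingers, slightly to the left of centre.

```bash
python3 - <<'E'
from h import *
o=get_obs();R=o['ee_rot'];l=at_z('wrist',(269.5,289),66,o);print(l,R.T@(l-o['tool_pos']))
E
```

```text
[539.82707091 182.51754978  66.        ] [ 1.60494263e+02 -3.28609922e+00 -6.45665259e-02]
```

Centre it and close the fingers.

```bash
python3 -m crank '{"claw":[1,0.4,0,0,0,0,0,0],"delta_pos":[[0.003,-0.0034,0],[0,0,0],[0,0,0],[0,0,0],[0,0,0],[0,0,0],[0,0,0],[0,0,0]],"yaw":[0,0,0,0,0,0,0,0]}'
```

```text
time_s: 11.5
tool_pos: [537.8, 182.5, 224.8]
ee_rot: [[0.016, 0.986, 0.166], [-0.0, 0.166, -0.986], [-1.0, 0.015, 0.003]]
force: [-0.4, 0.3, 0.2]
width: 43.4
```

```bash
python3 -m crank '{"claw":[0,0,0,0,0,0,0,0],"delta_pos":[[0,0,0],[0,0,0],[0,0,0],[0,0,0],[0,0,0],[0,0,0],[0,0,0],[0,0,0]],"yaw":[-3,-5,-8,-8,-8,-8,-8,-8]}'
python3 - <<'E'
from h import *
o=get_obs();print(o['moment'],o['qpos'][5])
E
```

```text
time_s: 12.5
tool_pos: [537.8, 184.1, 224.9]
ee_rot: [[0.017, 0.387, 0.922], [0.005, 0.922, -0.387], [-1.0, 0.011, 0.014]]
force: [-0.2, -0.2, -0.6]
width: 43.6
[ 0.18744042 -0.02844197 -0.01536226] -1.0588342970265732
```

```bash
python3 -m crank '{"claw":[0,0,0,0,0,0,0,0],"delta_pos":[[0,0,0],[0,0,0],[0,0,0],[0,0,0],[0,0,0],[0,0,0],[0,0,0],[0,0,0]],"yaw":[-8,-8,-6,-5,-2,0,0,0]}'
python3 - <<'E'
from h import *
o=get_obs();print(o['moment'],o['qpos'][5],o['force'])
im=grab_frame('wrist');save('w5.png',im)
E
```

```text
time_s: 13.5
tool_pos: [538.4, 183.9, 225.1]
ee_rot: [[0.019, -0.125, 0.992], [0.005, 0.992, 0.125], [-1.0, 0.002, 0.02]]
force: [0.6, 0.4, 0.9]
width: 43.6
[-0.0567639   0.04050388  0.02034258] -1.5813554594857695 [0.62047249 0.37874787 0.87916624]
```

View pics/w5.png

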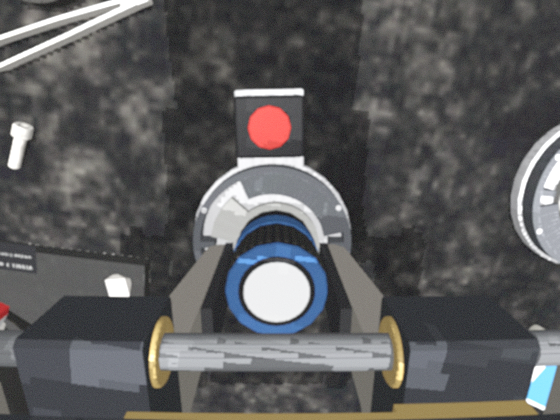

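The lens is still gripped with its top at (277,291), and a pale gap shows in the socket at (230,200). I'll lift gently while watching the force.

```bash
python3 -m crank '{"claw":[0,0,0,0,0,0,0,0],"delta_pos":[[-0.002,0,0],[-0.003,0,0],[-0.003,0,0],[-0.003,0,0],[-0.003,0,0],[-0.003,0,0],[0,0,0],[0,0,0]],"yaw":[0,0,0,0,0,0,0,0]}'
python3 - <<'E'
from h import *
o=get_obs();print(o['moment'],o['force'])
im=grab_frame('wrist');save('w6.png',im)
E
```

```text
time_s: 14.55
tool_pos: [537.5, 183.9, 242.5]
ee_rot: [[0.018, -0.125, 0.992], [0.005, 0.992, 0.125], [-1.0, 0.003, 0.018]]
force: [0.2, 0.5, -1.7]
width: 43.5
[ 0.03621303 -0.03984349  0.00365352] [ 0.22682205  0.46730507 -1.6758167 ]
```

View pics/w6.png

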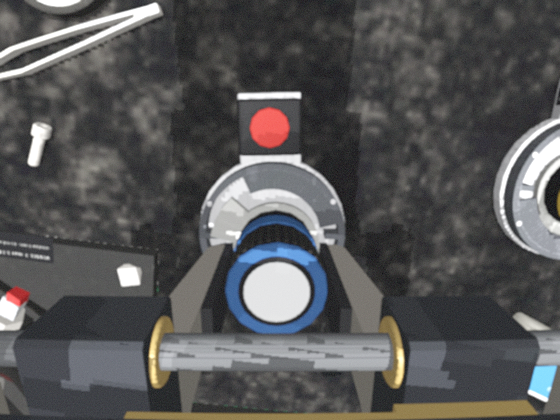

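The lens is free: it came up 17 mm with the fingers and the force is just its weight. Now up and back, then across.

```bash
python3 -m crank '{"claw":[0,0,0,0,0,0,0,0],"delta_pos":[[-0.02,0,0],[-0.03,0,0],[-0.03,0,0],[-0.03,0,-0.02],[-0.03,0,-0.02],[-0.025,0,-0.02],[-0.01,0,-0.02],[0,0,-0.005]],"yaw":[0,0,0,0,0,0,0,0]}'
python3 - <<'E'
from h import *
grab_frame('top');grab_frame('side')
for c in ('top','side'):
    r=regions_of('lens_tray',c)[0]; cs=max(cv2.findContours(r['region'].astype(np.uint8),0,1)[0],key=cv2.contourArea)
    q=cv2.approxPolyDP(cv2.convexHull(cs),0.04*cv2.arcLength(cs,True),True)[:,0]
    P=np.array([at_z(c,p,16)for p in q.astype(float)]);print(c,r['confidence'],np.round(P),P.mean(0))
    print([np.hypot(*(P[i]-P[i-1])[:2]) for i in range(len(P))])
o=get_obs();print(o['force'],o['qpos'])
E
```

```text
time_s: 15.6
tool_pos: [447.6, 172.0, 420.2]
ee_rot: [[0.015, -0.124, 0.992], [0.004, 0.992, 0.124], [-1.0, 0.003, 0.015]]
force: [-0.5, -0.3, -1.5]
width: 43.7
top 0.68 [[ 602. -298.   16.]
 [ 575. -417.   16.]
 [ 456. -389.   16.]
 [ 482. -271.   16.]] [ 528.63235796 -343.62987901   16.        ]
[np.float64(122.50389809837728), np.float64(121.38228729359733), np.float64(122.2313470232663), np.float64(120.92377051640885)]
side 0.74 [[ 482. -271.   16.]
 [ 602. -297.   16.]
 [ 572. -425.   16.]
 [ 454. -400.   16.]] [ 527.42324386 -348.30212221   16.        ]
[np.float64(131.2040809319086), np.float64(123.10312944537509), np.float64(131.15945038422205), np.float64(120.38128380173666)]
[-0.90666006  0.08898403 -1.20455033] [ 0.11297172 -0.10725246  1.84024648  0.00273411  1.39611725 -1.58263773]
```

```bash
python3 -m crank '{"claw":[0,0,0,0,0,0,0,0],"delta_pos":[[0,-0.035,-0.004],[0,-0.05,-0.006],[0,-0.055,-0.007],[0,-0.055,-0.007],[0,-0.055,-0.007],[0,-0.055,-0.007],[0,-0.055,-0.007],[0,-0.045,-0.006]],"yaw":[0,0,0,0,0,0,0,0]}'
```

```text
time_s: 16.8
tool_pos: [451.5, -248.3, 410.1]
ee_rot: [[0.006, -0.129, 0.992], [0.008, 0.992, 0.129], [-1.0, 0.007, 0.007]]
force: [0.6, -0.6, -2.3]
width: 43.7
```

```bash
python3 -m crank '{"claw":[0,0,0,0,0,0,0,0],"delta_pos":[[0,-0.035,0],[0,-0.035,0],[0,-0.025,0.01],[0,-0.01,0.02],[0.02,0,0.02],[0.03,0,0.01],[0.03,0,0.003],[0.01,0,0]],"yaw":[0,0,0,0,0,0,0,0]}'
python3 - <<'E'
from h import *
o=get_obs();R=o['ee_rot'];im=grab_frame('wrist');save('w7.png',im)
print(R.T@(np.array([528.5,-345,5])-o['tool_pos']),o['force'])
r=regions_of('lens_tray','wrist')
for k in r[:2]: print(k['confidence'],k['at'],at_z('wrist',k['at'],10,o))
E
```

```text
time_s: 17.8
tool_pos: [530.6, -355.3, 307.0]
ee_rot: [[-0.001, -0.12, 0.993], [0.014, 0.993, 0.12], [-1.0, 0.014, 0.001]]
force: [-1.0, 0.2, -2.6]
width: 43.2
[302.10769941   6.11596481  -1.16771814] [-1.02194946  0.17006885 -2.56621728]
0.74 [291.4, 180.2] [ 506.8480705  -341.50090712   10.        ]
```

View pics/w7.png

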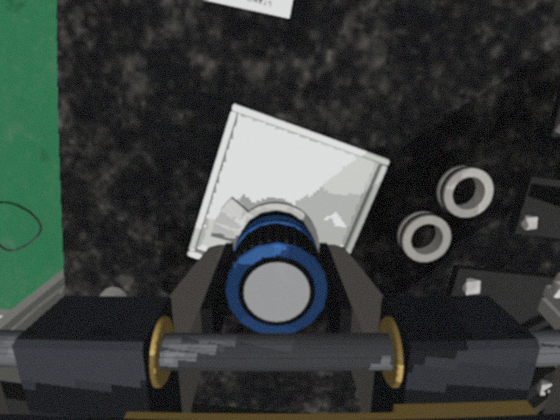

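The lens hangs upright in the grip over the tray. The tray's near corners are at about (235,105) and (389,161).

```bash
python3 - <<'E'
from h import *
o=get_obs()
for p in [(235,105),(389,161)]: print(at_z('wrist',p,16,o))
E
python3 -m crank '{"claw":[0,0,0,0,0,0,0,0],"delta_pos":[[0,0.006,-0.001],[0.02,0,0],[0.02,0,0],[0.02,0,0],[0.01,0,0],[0.004,0,0],[0,0,0],[0,0,0]],"yaw":[0,0,0,0,0,0,0,0]}'
python3 - <<'E'
from h import *
o=get_obs();R=o['ee_rot'];print(R.T@(np.array([528.5,-345,5])-o['tool_pos']),o['force'])
E
```

```text
[ 455.6674867  -390.62391132   16.        ]
[ 482.57389057 -269.99394321   16.        ]
time_s: 18.9
tool_pos: [529.3, -349.5, 232.5]
ee_rot: [[0.004, -0.119, 0.993], [0.01, 0.993, 0.119], [-1.0, 0.009, 0.005]]
force: [0.2, 0.1, -2.0]
width: 43.8
[227.55757565   2.49578773  -1.46736258] [ 0.18116262  0.11019865 -1.9969226 ]
```

```bash
python3 -m crank '{"claw":[0,0,0,0,0,0,0,0],"delta_pos":[[0.004,0.002,0],[0.002,0,0],[0.002,0,0],[0.001,0,0],[0.001,0,0],[0,0,0],[0,0,0],[0,0,0]],"yaw":[0,0,0,0,0,0,0,0]}'
```

```text
time_s: 19.9
tool_pos: [529.6, -347.7, 223.4]
ee_rot: [[0.006, -0.12, 0.993], [0.008, 0.993, 0.119], [-1.0, 0.007, 0.007]]
force: [-0.1, 1.0, -2.0]
width: 43.5
```

```bash
python3 -m crank '{"claw":[0,0,0,0,0,0,0,0],"delta_pos":[[0.001,0,0],[0.001,0,0],[0.001,0,0],[0,0,0],[0,0,0],[0,0,0],[0,0,0],[0,0,0]],"yaw":[0,0,0,0,0,0,0,0]}'
```

```text
time_s: 20.9
tool_pos: [530.0, -347.9, 221.9]
ee_rot: [[0.007, -0.12, 0.993], [0.007, 0.993, 0.12], [-1.0, 0.006, 0.007]]
force: [-0.4, 0.4, -0.1]
width: 43.5
```

```bash
python3 -m crank '{"claw":[0,0,0,0,0.2,0.6,0.8,1],"delta_pos":[[0.001,0,0],[0.001,0,0],[0,0,0],[0,0,0],[0,0,0],[0,0,0],[0,0,0],[0,0,0]],"yaw":[0,0,0,0,0,0,0,0]}'; python3 -m crank '{"claw":[1,1,1,1,1,1,1,1],"delta_pos":[[0,0,0],[0,0,0],[-0.02,0,0],[-0.03,0,0],[-0.04,0,0],[-0.04,0,0],[-0.03,0,-0.03],[0,0,-0.03]],"yaw":[0,0,0,0,0,0,0,0]}'
python3 - <<'E'
from h import *
o=get_obs();im=grab_frame('wrist');save('w8.png',im)
bgr=cv2.imread('pics/w8.png')
for k in regions_of('blue_lens','wrist')[:2]: print(k['confidence'],k['at'],at_z('wrist',k['at'],63,o))
s=grab_frame('side')
x=np.hstack([im[:,:400],cv2.resize(s[240:380,200:340],(400,400))[:,:,:].repeat(1,0) if 0 else cv2.copyMakeBorder(cv2.resize(s[260:400,255:385],(390,420)),0,0,0,0,0)])
save('w8b.png',x)
for c in ('side',):
  for t in ('blue_lens','yellow_lens'):
    for k in regions_of(t,c)[:2]: print(t,k['confidence'],k['at'])
E
```

```text
time_s: 21.9
tool_pos: [530.3, -348.3, 221.6]
ee_rot: [[0.007, -0.12, 0.993], [0.007, 0.993, 0.12], [-1.0, 0.006, 0.008]]
force: [-0.2, -0.0, 0.2]
width: 71.2
time_s: 22.9
tool_pos: [469.5, -356.4, 394.6]
ee_rot: [[0.013, -0.122, 0.992], [0.0, 0.992, 0.122], [-1.0, -0.001, 0.013]]
force: [0.6, 0.3, 0.2]
width: 92.1
0.91 [278.7, 246.4] [ 519.85651075 -347.96444507   63.        ]
blue_lens 0.96 [316.0, 329.9]
```

View pics/w8b.png

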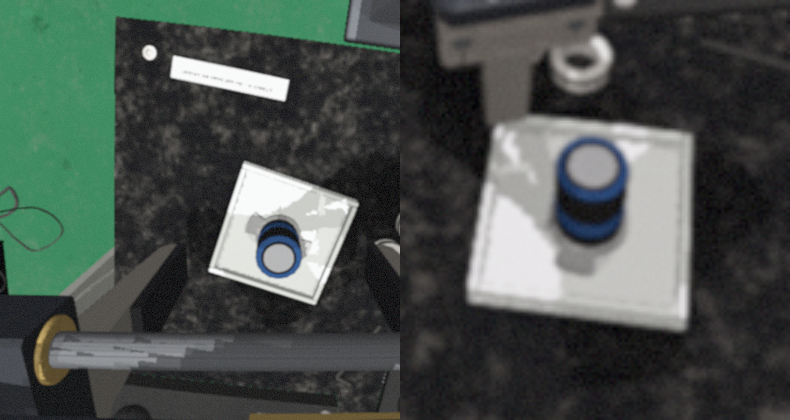

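The lens stands upright, close to the tray's centre, and the gripper is well clear of it. Handing in.

```bash
python3 -c "
from workcell import order
print(order.job_done())"
```

```text
the job is handed in; nothing more can be done
None
```

The blue lens is standing in the white tray, and I handed the job in at about 23 s; no verdict was reported. I pressed the blue mount's button, twisted the lens about 88° anticlockwise, lifted it straight off and carried it across in front of the chamber to the tray.

- **Button:** I judged it fully down because further pressing moved it no lower. The tip height came to about 19.5–20 mm, against the nominal 19 mm. The next picture showed it lower than the yellow one, and the lens then turned freely.
- **Lift:** The lens came up with only about its own weight on the wrist, so it had come clear of the bayonet.
- **Placing:** In the last wrist and side pictures the lens is upright on the tray floor. Its axis is within a few mm of the tray's measured centre, about (528, -345) mm. The gripper is open and well clear.
- **Yellow mount:** The arm never went near it. In the last side picture the detector did not find the yellow lens, so its state was not rechecked at the end; earlier wrist pictures showed it in place with its button up.

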